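Clear the drying rack and hang up the fitting

ROBOT

A 7-joint arm with a two-finger parallel gripper is mounted at the origin on the work surface. World frame = base frame: x ahead of the robot, y to its left, z up, the work surface at z = 0. Lengths are in m, angles in rad, forces in N, time in s.
With the tool pointing down it reaches from about 0.4 to 0.85 m from the base axis. Payload 10.4 kg.
Tool frame: the origin (TCP) lies at the very end of the fingers, on their centre line; the grasp point (between the pads) lies 19 mm behind it; z points along the fingers, y is the line along which they close (so a half turn about z gives the same grasp; the last joint's range is limited). The gripper opens to 87 mm and grips with 3 to 60 N. Pads are 19 mm wide; open, the fingers measure 117 mm over their backs; the gripper's body (75 mm by 190 mm) begins 51 mm behind the grasp point.
Start: joints at [-1.173, 0.332, -0.065, 1.46, 0.022, 1.35, -0.088], TCP at [0.255, 0.571, 0.223] pointing down, gripper open.
Joint ranges: [-2.6, 2.6], [-0.5, 2.12], [-1.47, 1.34], [0.16, 2.42], [-1.27, 4.41], [0.06, 2.06], [-2.6, 2.6]. Speed limits (rad/s): [2.22, 2.22, 2.79, 2.79, 3.14, 3.14, 3.14].

INTERFACE

Orientations are given as a unit quaternion [x, y, z, w].
In Python, from bench import * gives the robot as it stands.
- The arm moves only by the tool carry_out, never from a script. Its argument "deltas" is a list of rows, each an object with "hand": the finger opening in mm, from 0 to 87; "dp": the shift along the tool's x, y, z each as a share of 250 mm, from -1 to 1, a list of three; "spin": the turn about the tool's z as a share of pi rad, from -1 to 1. In form: [{"hand": hand, "dp": [dx, dy, dz], "spin": spin}, ...]. A call has 1 to 20 rows; each row is the pose to reach, as a shift and turn from the pose commanded when the call began, along the tool's axes at that moment, turning the shorter way round; what a row does not reach only later rows make up. A row lasts 1/10 s, in which the tool goes at most 50 mm and 8.59 degrees, less where a joint would pass 70% of its speed; a pose out of reach is approached as far as the arm can. A call with a number of a shift or a turn outside -1 to 1 is refused whole. A call with a gripper value outside its range is refused whole. The fingers move at their own pace and stop on an object; "force" is the grip in N (left out, the last holds). Time passes only in rows, so rows that repeat a pose let the fingers close. It gives the time, the measured TCP pose, the force, the opening and the grip force at its end, in the units of the state.
- read_state(): the state, without advancing time (a new reading comes with each control period).
- camera(name): name is "side" or "top" or "wrist"; returns the picture (400x640x3 uint8, red, green, blue); there is no depth.
- get_calibration(name): a dict with "fx", "fy", "cx", "cy" (pixels), "R" (3x3) and "t" (3): a world point X has camera coordinates R X + t; the wrist camera has in their place "mount" (4x4, takes a point from camera to tool coordinates, whose origin is the TCP and whose axes are the flange's). Camera axes: x right, y down, z forward; pixel columns grow to the right and rows downward; lengths in m; the calibration is good to about 2 mm. A picture is of the moment at which its call begins: read the wrist's pose just before it. get_calibration takes no time and is no camera call.
- close_job(): hands the job in; it is judged then, once.
The state is a dict: "time": time; "joint_positions": joint angles; "joint_vel": joint speeds; "joint_torque": joint torques, N m; "ee_pos": TCP position; "eef_rot": TCP orientation; "ft_force": force on the tool from outside, world axes, zero at the start; "torque": the same for the moment, N m; "width": finger opening in m; "grip_force": force on a finger pad.
Only numpy, scipy, OpenCV 4.12 (cv2) and the standard library are available. Lean on these libraries where they do the work, as an engineer would, in place of code of your own. Each camera call takes 0.05 s, during which the arm holds its last target. There are 200 camera calls.

TASK

Hang the tall steel fitting on the slim peg of the sloping rack, flange first, so that its flange sits flat against the board. A tube left lying across the rack is in the way: lay it down in the cradle's two V blocks first, roughly centred, and let go of it there. Leave everything else on the bench where it is.

Things in the scene. Friction and masses are not known exactly. Their poses are not given: they have to be found in the camera images.
- rack: fixed metal rack 250 mm wide: a board (130 along the slope) rising towards the robot at 30 degrees, with two round steel pegs 110 apart standing square to it, so leaning 30 degrees away from the robot; both 50 long, one slim (16 diameter), one stout (28). Origin on the bench under the middle of the board, whose top face is 50 above it; x level, uphill; y along the width; z up.
- slim_peg: Sizes in mm: the slim peg of the rack, 16 in diameter, 50 long with a tapered tip. Origin at its foot on its axis, on the board's top face; z along the peg out of the board, x up the slope, y along the rack's width. The stout peg's foot is at y = -110, x = -6 in this frame. The board reaches 75 uphill and 55 downhill of this origin.
- tube: Sizes in mm: dark round closed tube with bright ends, 32 in diameter, 190 long, about 0.3 kg. At the start it lies on the sloping board just uphill of both pegs and against them. Origin at its centre; y along the tube, x and z across it.
- cradle: Sizes in mm: fixed low cradle for the tube: base plate 100 x 140 x 12 carrying two aluminium V blocks, each 30 wide, centred 50 either side of the middle (70 free between them), tops 60 above the bench. Origin under the middle; the tube lies along its y axis, z up.
- cradle_seat (a point): Sizes in mm: where the tube's centre is when it lies in the cradle, midway between the V blocks, 55 above the bench; axes as the cradle's.
- fitting: Sizes in mm: the tall straight steel fitting, about 0.14 kg, standing on the bench on its flange: open tube 60 high in all, neck 30 outside diameter, foot flange 40 diameter and 7 thick, bore 24 right through. Origin at the centre of the flange's underside; z along its axis towards the neck's open end.
- short_fitting: Sizes in mm: bystander, to be left alone: short, wide steel flanged fitting, 28 high, flange 54 diameter; origin at the middle of its underside.
- blank: Sizes in mm: bystander, to be left alone: solid steel disc (blank flange) 52 diameter, 12 thick; origin at the middle of its underside.
- wrench: Sizes in mm: bystander, to be left alone: steel spanner 150 long lying flat; origin at the middle of its underside.
- bottle: Sizes in mm: bystander, to be left alone: amber glass jar 60 diameter, 80 tall; origin at the middle of its underside.
- can: Sizes in mm: bystander, to be left alone: closed aluminium can 66 diameter, 65 tall; origin at the middle of its underside.
- clamp_ring: Sizes in mm: bystander, to be left alone: aluminium ring 60 outside diameter, 14 thick, lying flat; origin at the middle of its underside.
There are look-alikes about, which are no part of the job. Of the things like the cradle, leave any that is pink; of the rest the larger one is meant.

How it is judged:
On the way, in this order (a step that is already met when the one before it is completed fails the run):
1. the tube lies in both V blocks of the cradle, roughly centred, let go (x of tube in the frame of cradle_seat between -0.007 and 0.007 m and y of tube in the frame of cradle_seat between -0.03 and 0.03 m and z of tube in the frame of cradle_seat between -0.006 and 0.006 m and angle between the y axis of tube and the y axis of cradle, either way round below 0.12 rad and contact force between the fingers and tube below 0.1 N), for 0.2 s.
2. then the fitting is on the slim peg, flange flat against the board (x of fitting in the frame of slim_peg between -0.009 and 0.009 m and y of fitting in the frame of slim_peg between -0.009 and 0.009 m and z of fitting in the frame of slim_peg between -0.004 and 0.005 m and angle between the z axis of fitting and the z axis of slim_peg, either way round below 0.12 rad), for 0.2 s.
At the end, for the whole second after the job is handed in: Tube at rest in the cradle (centre within 7 mm across, 30 mm along, 6 mm in height of the seat; axis within 0.12 rad). Fitting at rest on the slim peg, flange end down: origin within 9 mm of its axis each way, at most 5 mm off the board, axes within 0.12 rad. Both released (all of step 1 and all of step 2 and linear speed of each of tube, fitting below 0.02 m/s); the robot touches nothing.
It fails at once if a bystander is moved by more than 40 mm (distance of any of short_fitting, blank, wrench, bottle, can, clamp_ring from where it was at the start of the episode above 0.04 m).
It also fails if it takes over 64 s, if anything falls off the work surface, if the arm or the gripper's body presses on something with over 40 N, if the wrist force passes 120 N, or if a joint passes its speed limit or range.

## Working session

There is one attempt and no reset: what is moved stays moved. The work goes in short steps, Python scripts to look and compute and a tool call to move; the robot and the scene stay as the last step left them, time stands still between calls to the robot, and variables do not carry over. Pictures are saved under pics/ and viewed, at most 14 in all, crops included, and the job is handed in when it is done.

Besides the shell and the picture viewer there is one more tool, called after "Request:" in YAML: its name, and indented under it one key for each argument. carry_out: Moves the arm, as the interface text tells. Its arguments: {"type":"object","properties":{"deltas":{"type":"array","items":{"type":"object","properties":{"hand":{"type":"number"},"dp":{"type":"array","items":{"type":"number","minimum":-1,"maximum":1}},"spin":{"type":"number","minimum":-1,"maximum":1}}}},"force":{"type":"number"}},"required":["deltas"]}

```bash
mkdir -p pics; python3 - <<'E'
from bench import *
import cv2,json,numpy as np
s=read_state();print(s['time'],s['ee_pos'],s['eef_rot'],s['width'])
for n in ['top','side']:
    im=camera(n);cv2.imwrite(f'pics/{n}0.png',im[:,:,::-1])
for n in ['top','side','wrist']: print(n,get_calibration(n))
E
```

```text
0.0 [0.25515238 0.57012417 0.22172968] [ 2.08841663e-01  9.77949203e-01 -7.10397036e-04 -1.10572580e-04] 0.08678347403694193
top {'fx': 444.9353411277498, 'fy': 444.9353411277498, 'cx': 322.0633259284784, 'cy': 192.6598551894991, 'R': array([[ 0.00752021, -0.99996751,  0.00290304],
       [-0.99111328, -0.00783913, -0.13278935],
       [ 0.13280779, -0.00187864, -0.99114003]]), 't': array([0.06898092, 0.42939488, 1.15063338])}
side {'fx': 426.93474630965767, 'fy': 426.93474630965767, 'cx': 322.06317052036735, 'cy': 198.356133467854, 'R': array([[-0.85450809, -0.51924123, -0.01429914],
       [-0.36389004,  0.61803924, -0.69685834],
       [ 0.37067501, -0.59026778, -0.71706624]]), 't': array([0.39989029, 0.16527674, 1.37637439])}
wrist {'fx': 334.5976414315529, 'fy': 334.5976414315529, 'cx': 318.0471981827636, 'cy': 197.51486044389912, 'mount': array([[-5.91059501e-05, -9.63016355e-01, -2.69442939e-01,
         7.42621079e-02],
       [ 9.99999979e-01, -1.09190218e-04,  1.70893390e-04,
        -5.30159362e-04],
       [-1.93993663e-04, -2.69442923e-01,  9.63016341e-01,
        -1.61414132e-01],
       [ 0.00000000e+00,  0.00000000e+00,  0.00000000e+00,
         1.00000000e+00]])}
```

View pics/top0.png

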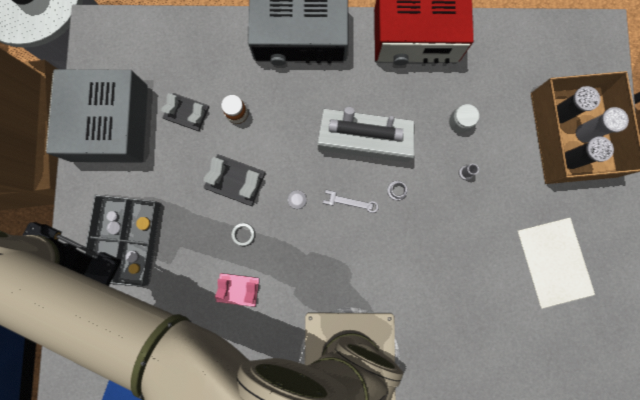

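View pics/side0.png

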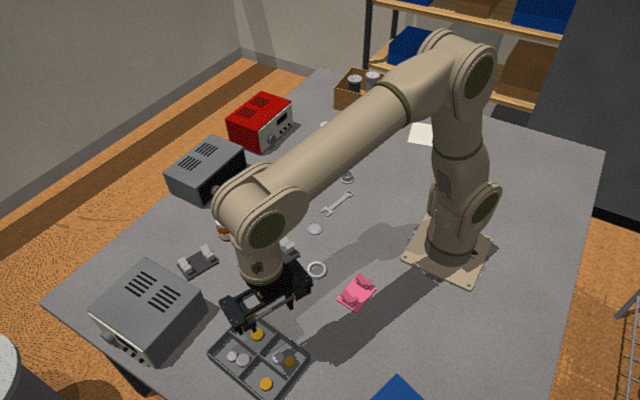

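The top view shows these things that could be mistaken for each other:
- **Cradles:** large dark (234,180), small dark (185,111), pink (237,290). I choose the large dark one.
- **Fittings:** tall at (470,172), short and wide at (398,189), ring (243,235), can (466,118). I choose (470,172).
- **Rack:** tube at (366,130), with pegs behind it near (349,116) and (391,120). Slim or stout still has to be told.

I'll check these in one close crop.

```bash
python3 - <<'E'
import cv2,numpy as np
im=cv2.imread('pics/top0.png')
def c(u,v,w,h,k): return cv2.resize(im[v:v+h,u:u+w],None,fx=k,fy=k,interpolation=cv2.INTER_CUBIC)
a=c(310,90,114,80,7)[:, :798]
b=np.hstack([c(195,145,80,65,5),c(440,145,60,65,6)[:325,:360]])
out=np.zeros((600,800,3),np.uint8)
a=c(310,95,114,70,7); out[:300,:798]=cv2.resize(im[95:138+22,310:424],None,fx=7,fy=7,interpolation=cv2.INTER_CUBIC)[:300,:798] if 0 else c(310,98,114,70,7)[:300,:798]
out[300:600,:400]=c(195,148,80,60,5); out[300:600,400:800]=c(440,150,80,60,5)
cv2.imwrite('pics/crop1.png',out)
E
```

```text
(no output)
```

View pics/crop1.png

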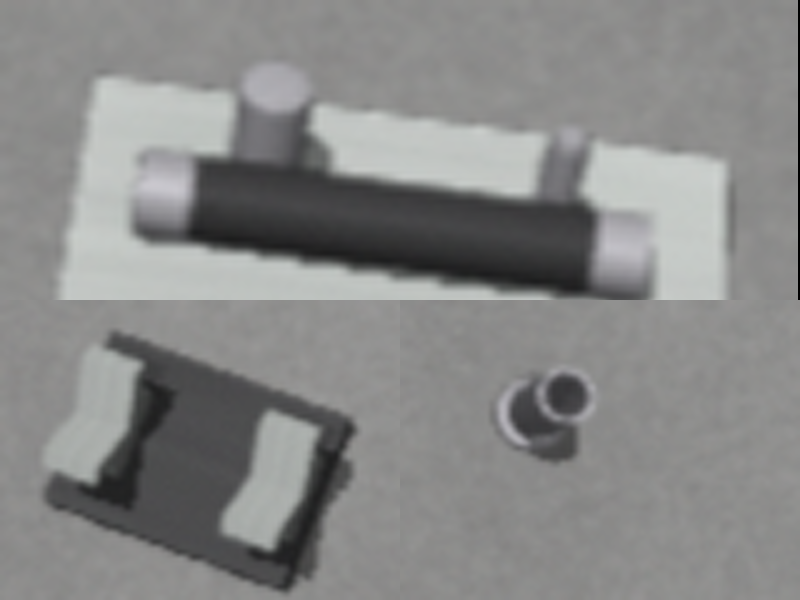

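The crop shows:
- **Pegs:** the stout peg is on the left (tip at about 349,110) and the slim peg on the right (tip about 391,117). The tube is centred at about (366.3,130.1).
- **Large dark cradle:** base corners at (217,154.4), (265.6,173), (253,206) and (204,187.4).
- **Tall fitting:** rim at (473.4,168.8), flange at (465,172.6).

```bash
cat > h.py <<'E'
import numpy as np, cv2
from scipy.optimize import least_squares
from scipy.spatial.transform import Rotation as Ro
from bench import *
def cam(name,s=None):
    c=get_calibration(name); K=np.array([[c['fx'],0,c['cx']],[0,c['fy'],c['cy']],[0,0,1]])
    if name!='wrist': return K,np.array(c['R']),np.array(c['t'])
    T=np.eye(4);T[:3,:3]=Ro.from_quat(s['eef_rot']).as_matrix();T[:3,3]=s['ee_pos']
    W=np.linalg.inv(T@np.array(c['mount'])); return K,W[:3,:3],W[:3,3]
def proj(C,X):
    K,R,t=C; p=(np.atleast_2d(X)@R.T+t)@K.T; return p[:,:2]/p[:,2:]
def back(C,uv,z):
    K,R,t=C; d=R.T@np.linalg.solve(K,[uv[0],uv[1],1]); o=-R.T@t; return o+d*(z-o[2])/d[2]
def place(p,X):  # p=x,y,yaw
    c,s=np.cos(p[2]),np.sin(p[2]); return np.atleast_2d(X)@np.array([[c,-s,0],[s,c,0],[0,0,1]]).T+[p[0],p[1],0]
def fit(C,X,uv,p0):
    r=least_squares(lambda p:(proj(C,place(p,X))-uv).ravel(),p0); return r.x,np.abs(r.fun).max()
S,Cc=.5,3**.5/2
def rack(u,y,n): # slope coords about board middle -> rack frame
    return [u*Cc-n*S, y, .05+u*S+n*Cc]
def delta(s,target): # world TCP target -> dp in tool axes, share of 250 mm
    return Ro.from_quat(s['eef_rot']).as_matrix().T@(np.array(target)-s['ee_pos'])/.25
def spin(s,ang): # turn so that tool y is along world direction ang (mod pi), share of pi
    y=Ro.from_quat(s['eef_rot']).as_matrix()[:,1]; d=ang-np.arctan2(y[1],y[0]); d=(d+np.pi/2)%np.pi-np.pi/2
    return -d/np.pi   # tool z down
E
python3 - <<'E'
from h import *
C=cam('top')
X=[rack(-.065,-.125,0),rack(-.065,.125,0),rack(.065,-.125,0),rack(.065,.125,0)]
# rack y ~ -world y
p,e=fit(C,X,np.array([[323.9,108.7],[414,120.4],[319,149],[413,158]]),[.6,0,np.pi]);print('rack',p,e)
for ys in(.045,.055,.065): print('slim tip',ys,proj(C,place(p,[rack(-.01,ys,.05),rack(-.016,ys-.11,.05)])).round(1).tolist())
print('tube',back(C,(366.3,130.1),.0709), 'rack-predicted', place(p,[rack(.014,0,.016)]), 'ends',back(C,(310+150/7,98+194/7),.0709),back(C,(310+638/7,98+255/7),.0709))
q,e=fit(C,[[-.05,.07,.012],[-.05,-.07,.012],[.05,-.07,.012],[.05,.07,.012]],np.array([[217,154.4],[265.6,173],[253,206],[204,187.4]]),[.5,.2,np.pi+.3])
q2,e2=fit(C,[[.05,.07,.012],[.05,-.07,.012],[-.05,-.07,.012],[-.05,.07,.012]],np.array([[217,154.4],[265.6,173],[253,206],[204,187.4]]),[.5,.2,-.3]);print('cradle',q,e,q2,e2)
print('fit',back(C,(473.4,168.8),.06),back(C,(465,172.6),.0035))
E
```

```text
rack [ 0.58505333 -0.04665569  3.03240383] 3.1869521674691157
slim tip 0.045 [[387.7, 118.9], [345.4, 112.5]]
slim tip 0.055 [[391.6, 119.4], [349.2, 112.9]]
slim tip 0.065 [[395.4, 119.8], [353.1, 113.4]]
tube [ 0.588438   -0.04157946  0.0709    ] rack-predicted [[ 0.58095353 -0.04620625  0.07085641]] ends [0.59943777 0.04928247 0.0709    ] [ 0.57761472 -0.13216758  0.0709    ]
cradle [0.46442972 0.30743611 5.95927332] 35.215943227998224 [ 0.46341901  0.30759309 -0.34945395] 1.0783276283641499
fit [ 0.49033735 -0.32066232  0.06      ] [ 0.49045677 -0.31697709  0.0035    ]
```

```bash
python3 - <<'E'
from h import *
s=read_state()
print(delta(s,[.585,-.043,.23]),spin(s,-.1195),Ro.from_quat(s['eef_rot']).as_matrix())
E
```

```text
[-2.20604644 -1.69980038 -0.03033175] 0.40409023635633623 [[-9.12758630e-01  4.08499072e-01 -4.38510439e-04]
 [ 4.08499301e-01  9.12757904e-01 -1.15301092e-03]
 [-7.07500215e-05 -1.23155188e-03 -9.99999239e-01]]
```

Request:
carry_out:
  deltas:
    - {"hand": 60,"dp": [-1,-0.77,-0.02],"spin": 0.2}
    - {"hand": 60,"dp": [-1,-0.77,-0.02],"spin": 0.2}
    - {"hand": 60,"dp": [-1,-0.77,-0.02],"spin": 0.2}
    - {"hand": 60,"dp": [-1,-0.77,-0.02],"spin": 0.2}
    - {"hand": 60,"dp": [-1,-0.77,-0.02],"spin": 0.2}
    - {"hand": 60,"dp": [-1,-0.77,-0.02],"spin": 0.2}
    - {"hand": 60,"dp": [-1,-0.77,-0.02],"spin": 0.2}
    - {"hand": 60,"dp": [-1,-0.77,-0.02],"spin": 0.2}

```text
time: 0.9
ee_pos: [0.4064, 0.2898, 0.2276]
eef_rot: [0.503, 0.864, -0.0, 0.0]
ft_force: [-0.8, 1.0, -0.0]
width: 0.0597
grip_force: 0.0
```

```bash
python3 - <<'E'
from h import *
s=read_state()
print(s['time'],s['ee_pos'],s['joint_positions'],delta(s,[.585,-.043,.23]),spin(s,-.1195))
E
```

```text
0.9 [0.40636257 0.28980769 0.22759174] [-0.89272775  0.04529315  0.18780611  1.78861416 -0.00840663  1.30844408
 -0.18641296] [-1.51045107 -0.03610024 -0.00915327] 0.20245045276247692
```

Request:
carry_out:
  deltas:
    - {"hand": 60,"dp": [-0.9,-0.02,0],"spin": 0.2}
    - {"hand": 60,"dp": [-0.9,-0.02,0],"spin": 0.2}
    - {"hand": 60,"dp": [-0.9,-0.02,0],"spin": 0.2}
    - {"hand": 60,"dp": [-0.9,-0.02,0],"spin": 0.2}
    - {"hand": 60,"dp": [-0.9,-0.02,0],"spin": 0.2}
    - {"hand": 60,"dp": [-0.9,-0.02,0],"spin": 0.2}

```text
time: 1.5
ee_pos: [0.5137, 0.0925, 0.2273]
eef_rot: [0.745, 0.667, -0.0, 0.0]
ft_force: [-0.0, -0.0, 0.0]
width: 0.06
grip_force: 0.0
```

```bash
python3 - <<'E'
from h import *
s=read_state()
print(s['time'],s['ee_pos'],s['joint_positions'],delta(s,[.585,-.043,.23]),spin(s,-.1195))
E
```

```text
1.5 [0.51371701 0.09250219 0.22731303] [-0.65797214  0.09491765  0.42075634  1.74541839 -0.03908239  1.30988035
 -0.33959823] [-0.50716823  0.3433154  -0.01020598] 0.0027701963573298514
```

Request:
carry_out:
  deltas:
    - {"hand": 60,"dp": [-0.5,0.34,-0.01],"spin": 0.003}
    - {"hand": 60,"dp": [-0.5,0.34,-0.01],"spin": 0.003}
    - {"hand": 60,"dp": [-0.5,0.34,-0.01],"spin": 0.003}
    - {"hand": 60,"dp": [-0.5,0.34,-0.01],"spin": 0.003}
    - {"hand": 60,"dp": [-0.5,0.34,-0.01],"spin": 0.003}

```text
time: 2.0
ee_pos: [0.584, -0.0371, 0.2292]
eef_rot: [0.746, 0.665, -0.0, -0.001]
ft_force: [-1.1, 0.4, 0.2]
width: 0.0599
grip_force: 0.0
```

```bash
python3 - <<'E'
from h import *
s=read_state(); im=camera('wrist'); cv2.imwrite('pics/w1.png',im[:,:,::-1]); np.save('w1.npy',s,allow_pickle=True)
print(s['time'],s['ee_pos'],np.abs(s['joint_vel']).max())
top=camera('top'); cv2.imwrite('pics/top1.png',top[:,:,::-1])
E
```

```text
2.0 [ 0.58396786 -0.03705264  0.22923066] 0.033816925456952474
```

View pics/w1.png

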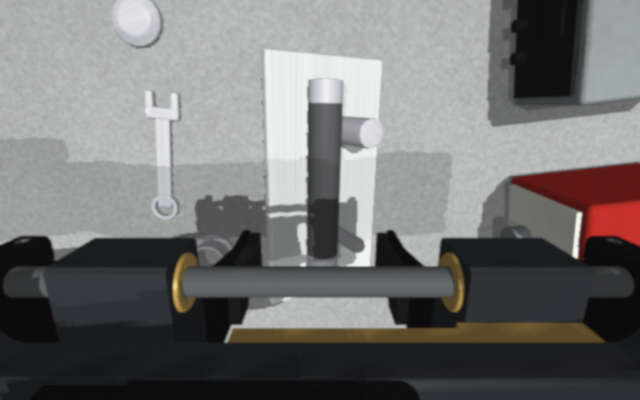

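The wrist view shows the tube running up the image (x 309–343, far end at y 80). The board corners are at (265,50) uphill and (381,61) downhill, with the stout tip at (371,133). The slim peg is at (350,240), partly hidden by the gripper.

```bash
python3 - <<'E'
from h import *
s=np.load('w1.npy',allow_pickle=True).item(); W=cam('wrist',s); T=cam('top')
def res(p):
    ys=p[3]
    a=proj(T,place(p,[rack(-.065,-.125,0),rack(-.065,.125,0),rack(-.016,ys-.11,.05),rack(-.01,ys,.05)]))-[[323.9,108.7],[414,120.4],[349.6,110.4],[391.7,117.6]]
    b=proj(W,place(p,[rack(.065,-.125,0),rack(-.065,-.125,0),rack(-.016,ys-.11,.05)]))-[[265,50],[381,61],[371,133]]
    return np.r_[a.ravel(),b.ravel()]
r=least_squares(res,[.585,-.046,3.03,.055],loss='soft_l1');p=r.x
print(p,res(p).round(1))
print('near corners in top',proj(T,place(p,[rack(.065,-.125,0),rack(.065,.125,0)])))
print('slim foot',place(p,[rack(-.01,p[3],0)]),'tip',place(p,[rack(-.01,p[3],.05)]))
print('tube axis at y=0 in rack', place(p,[rack(.014,0,.016)]),'wrist tube end',back(W,(326,90),.0709),back(W,(323,250),.0709))
for x in (back(W,(326,90),.0709),back(T,(366.3,130.1),.0709)): # tube axis in rack frame
    c,sn=np.cos(p[2]),np.sin(p[2]); d=x[:2]-p[:2]; print('rack xy',c*d[0]+sn*d[1],-sn*d[0]+c*d[1])
E
```

```text
[ 0.59063676 -0.04599468  3.01436757  0.05359138] [-0.7  0.2 -0.2  0.4 -0.9  0.  -0.8 -0.  -1.2  0.1  1.   0.2  0.5  0.5]
near corners in top [[317.47571108 142.78472272]
 [414.3116018  155.67142246]]
slim foot [[ 0.59242723 -0.10025175  0.045     ]] tip [[ 0.61722517 -0.10342381  0.08830127]]
tube axis at y=0 in rack [[ 0.58654574 -0.04547137  0.07085641]] wrist tube end [0.60007417 0.04728758 0.0709    ] [ 0.57987931 -0.10962916  0.0709    ]
rack xy 0.0024747173369356282 -0.09372577145767955
rack xy 0.002741201041990596 -0.004100551622859024
```

```bash
python3 - <<'E'
from h import *
s=read_state()
print(delta(s,[.5868,-.042,.0765]),spin(s,-.127))
E
```

```text
[-0.02611759  0.01621376  0.61207193] 0.004803826154206964
```

Request:
carry_out:
  deltas:
    - {"hand": 41,"dp": [-0.025,0.016,0.1],"spin": 0.005}
    - {"hand": 41,"dp": [-0.025,0.016,0.2],"spin": 0.005}
    - {"hand": 41,"dp": [-0.025,0.016,0.35],"spin": 0.005}
    - {"hand": 41,"dp": [-0.025,0.016,0.5],"spin": 0.005}
    - {"hand": 41,"dp": [-0.025,0.016,0.57],"spin": 0.005}
    - {"hand": 41,"dp": [-0.025,0.016,0.6],"spin": 0.005}
    - {"hand": 41,"dp": [-0.025,0.016,0.61],"spin": 0.005}
    - {"hand": 41,"dp": [-0.025,0.016,0.61],"spin": 0.005}
    - {"hand": 41,"dp": [-0.025,0.016,0.61],"spin": 0.005}

```text
time: 3.0
ee_pos: [0.5879, -0.0445, 0.0788]
eef_rot: [0.752, 0.659, 0.001, 0.0]
ft_force: [-0.6, -0.2, 1.1]
width: 0.0408
grip_force: 0.0
```

```bash
python3 - <<'E'
from h import *
s=read_state()
print(s['time'],delta(s,[.5868,-.042,.0725]),spin(s,-.127),s['ft_force'])
E
```

```text
3.0 [ 0.00926285 -0.00573685  0.0252228 ] -0.001343482670024813 [-0.64601821 -0.23724245  1.06117933]
```

Request:
carry_out:
  deltas:
    - {"hand": 36,"dp": [0,-0.005,0.005],"spin": 0}
    - {"hand": 36,"dp": [0,-0.005,0.01],"spin": 0}
    - {"hand": 36,"dp": [0,-0.005,0.015],"spin": 0}
    - {"hand": 36,"dp": [0,-0.005,0.02],"spin": 0}
    - {"hand": 36,"dp": [0,-0.005,0.026],"spin": 0}
    - {"hand": 36,"dp": [0,-0.005,0.026],"spin": 0}

```text
time: 3.6
ee_pos: [0.5861, -0.0448, 0.071]
eef_rot: [0.752, 0.659, 0.0, 0.0]
ft_force: [0.9, 0.7, -0.8]
width: 0.0363
grip_force: 0.6
```

Request:
carry_out:
  deltas:
    - {"hand": 35,"dp": [0,0,0.005],"spin": 0}
    - {"hand": 35,"dp": [0,0,0.01],"spin": 0}
    - {"hand": 35,"dp": [0,0,0.016],"spin": 0}
    - {"hand": 35,"dp": [0,0,0.016],"spin": 0}

```text
time: 4.0
ee_pos: [0.5865, -0.0448, 0.0678]
eef_rot: [0.752, 0.659, 0.001, 0.0]
ft_force: [1.7, 0.8, 7.3]
width: 0.035
grip_force: 3.9
```

Request:
carry_out:
  deltas:
    - {"hand": 28,"dp": [0,0,-0.006],"spin": 0}
    - {"hand": 25,"dp": [0,0,-0.006],"spin": 0}
    - {"hand": 25,"dp": [0,0,-0.006],"spin": 0}
    - {"hand": 25,"dp": [0,0,-0.006],"spin": 0}
    - {"hand": 25,"dp": [0,0,-0.006],"spin": 0}
  force: 30

```text
time: 4.5
ee_pos: [0.5871, -0.0448, 0.0693]
eef_rot: [0.752, 0.659, 0.001, 0.001]
ft_force: [4.6, -1.2, 5.4]
width: 0.0312
grip_force: 30.0
```

Request:
carry_out:
  deltas:
    - {"hand": 25,"dp": [0,0,-0.03],"spin": 0}
    - {"hand": 25,"dp": [0,0,-0.08],"spin": 0}
    - {"hand": 25,"dp": [0,0,-0.15],"spin": 0}
    - {"hand": 25,"dp": [0,0,-0.25],"spin": 0}
    - {"hand": 25,"dp": [0,0,-0.35],"spin": 0}
    - {"hand": 25,"dp": [0,0,-0.35],"spin": 0}
    - {"hand": 25,"dp": [0,0,-0.35],"spin": 0}

```text
time: 5.2
ee_pos: [0.5854, -0.0446, 0.156]
eef_rot: [0.752, 0.659, -0.0, -0.0]
ft_force: [-1.0, -0.0, -3.1]
width: 0.0309
grip_force: 30.0
```

```bash
python3 - <<'E'
from h import *
s=read_state()
im=camera('wrist');t=camera('top')
out=np.hstack([cv2.resize(im,(480,300)),cv2.resize(t[60:240,180:440],(320,222)).copy() if 0 else cv2.resize(t[60:260,200:413],(320,300))])
cv2.imwrite('pics/m1.png',out[:,:,::-1]); np.save('w2.npy',s,allow_pickle=True);cv2.imwrite('pics/w2.png',im[:,:,::-1]);cv2.imwrite('pics/t2.png',t[:,:,::-1])
q=[.4634,.3076,-.3495]
print(s['time'],s['ee_pos'],s['joint_positions'],delta(s,[.4634,.3076,.16]),spin(s,q[2]))
E
```

```text
5.2 [ 0.58542743 -0.04461277  0.15596636] [-0.4395945   0.31682298  0.53251759  1.67744743 -0.17134081  1.19436764
  0.00277346] [ 1.33256131 -0.66889317 -0.01533243] 0.06932951633473079
```

View pics/m1.png

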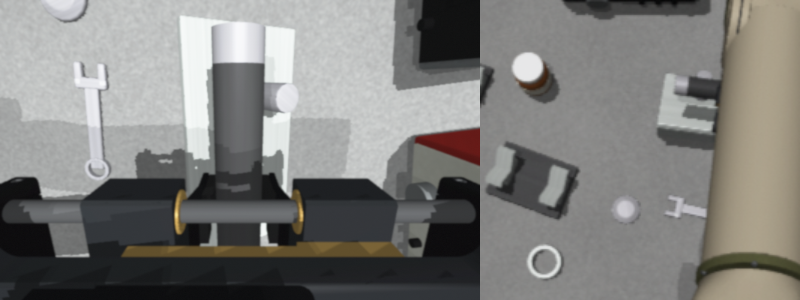

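The tube is held level: the left panel shows it centred between the fingers, and the rack is now clear. The large dark cradle is at about (530,180) in the right panel. Next I carry the tube over to it.

Request:
carry_out:
  deltas:
    - {"hand": 25,"dp": [0.1,-0.05,0],"spin": 0}
    - {"hand": 25,"dp": [0.25,-0.12,0],"spin": 0.01}
    - {"hand": 25,"dp": [0.4,-0.2,0],"spin": 0.02}
    - {"hand": 25,"dp": [0.56,-0.28,0],"spin": 0.03}
    - {"hand": 25,"dp": [0.72,-0.36,0],"spin": 0.04}
    - {"hand": 25,"dp": [0.86,-0.43,0],"spin": 0.05}
    - {"hand": 25,"dp": [0.98,-0.49,0],"spin": 0.06}
    - {"hand": 25,"dp": [1,-0.5,0],"spin": 0.07}
    - {"hand": 25,"dp": [1,-0.5,0],"spin": 0.07}

```text
time: 6.2
ee_pos: [0.4934, 0.2207, 0.1548]
eef_rot: [0.819, 0.574, -0.001, -0.0]
ft_force: [0.9, -0.7, -1.7]
width: 0.031
grip_force: 30.0
```

```bash
python3 - <<'E'
from h import *
s=read_state(); print(s['time'],s['ee_pos'],s['joint_positions'],delta(s,[.4634,.3076,.155]),spin(s,-.3495))
E
```

```text
6.2 [0.49340595 0.2207099  0.15476473] [-0.85545145  0.19978494  0.39554506  1.7922303  -0.0831561   1.16831292
 -0.78341639] [ 0.28550761 -0.23170903 -0.00107664] 8.281718652875504e-05
```

Request:
carry_out:
  deltas:
    - {"hand": 25,"dp": [0.1,-0.08,0],"spin": 0}
    - {"hand": 25,"dp": [0.2,-0.16,0],"spin": 0}
    - {"hand": 25,"dp": [0.285,-0.23,0.02],"spin": 0}
    - {"hand": 25,"dp": [0.285,-0.23,0.1],"spin": 0}
    - {"hand": 25,"dp": [0.285,-0.23,0.15],"spin": 0}
    - {"hand": 25,"dp": [0.285,-0.23,0.15],"spin": 0}

```text
time: 6.8
ee_pos: [0.4648, 0.3037, 0.1162]
eef_rot: [0.82, 0.572, -0.002, 0.001]
ft_force: [-0.5, -0.3, -2.9]
width: 0.0314
grip_force: 30.0
```

```bash
python3 - <<'E'
from h import *
s=read_state(); im=camera('wrist'); cv2.imwrite('pics/w3.png',im[:,:,::-1])
W=cam('wrist',s); q=[.4634,.3076,-.3495]
print(s['time'],s['ee_pos'],delta(s,[.4634,.3076,.0555]),spin(s,-.3495))
print(proj(W,place(q,[[-.05,.07,.012],[.05,.07,.012],[-.05,.065,.06],[.05,.065,.06],[0,.065,.04]])).round(0))
E
```

```text
6.8 [0.46483546 0.30369093 0.11619619] [ 0.01375322 -0.01041226  0.24274336] -0.0011954233925058082
[[250. 104.]
 [381. 103.]
 [235. 112.]
 [394. 112.]
 [315. 111.]]
```

View pics/w3.png

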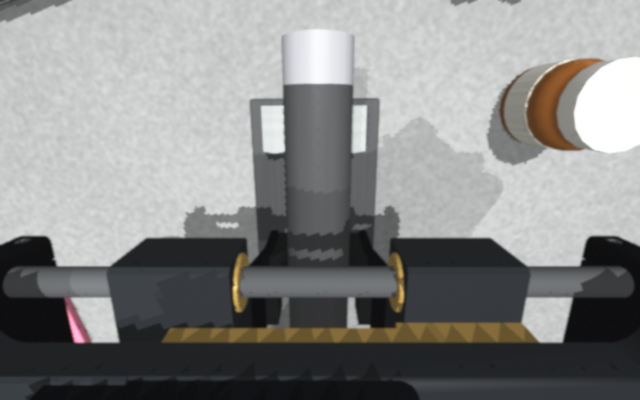

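The tube is aligned over the cradle, whose far corners at (250,100) and (379,100) match the prediction of (250,104) and (381,103). Next I lower it.

Request:
carry_out:
  deltas:
    - {"hand": 25,"dp": [0.014,-0.01,0.05],"spin": 0}
    - {"hand": 25,"dp": [0.014,-0.01,0.12],"spin": 0}
    - {"hand": 25,"dp": [0.014,-0.01,0.18],"spin": 0}
    - {"hand": 25,"dp": [0.014,-0.01,0.21],"spin": 0}
    - {"hand": 25,"dp": [0.014,-0.01,0.23],"spin": 0}
    - {"hand": 25,"dp": [0.014,-0.01,0.24],"spin": 0}
    - {"hand": 25,"dp": [0.014,-0.01,0.245],"spin": 0}
    - {"hand": 25,"dp": [0.014,-0.01,0.245],"spin": 0}

```text
time: 7.65
ee_pos: [0.4644, 0.3105, 0.0576]
eef_rot: [0.82, 0.573, 0.0, -0.0]
ft_force: [-0.2, 0.5, -2.7]
width: 0.0308
grip_force: 30.0
```

Request:
carry_out:
  deltas:
    - {"hand": 25,"dp": [0,0,0.006],"spin": 0}
    - {"hand": 25,"dp": [0,0,0.012],"spin": 0}
    - {"hand": 25,"dp": [0,0,0.016],"spin": 0}
    - {"hand": 25,"dp": [0,0,0.016],"spin": 0}

```text
time: 8.05
ee_pos: [0.4642, 0.3104, 0.0532]
eef_rot: [0.82, 0.573, -0.0, -0.0]
ft_force: [0.4, -0.8, -2.1]
width: 0.0311
grip_force: 30.0
```

Request:
carry_out:
  deltas:
    - {"hand": 25,"dp": [0,0,0.006],"spin": 0}
    - {"hand": 25,"dp": [0,0,0.012],"spin": 0}
    - {"hand": 25,"dp": [0,0,0.012],"spin": 0}

```text
time: 8.35
ee_pos: [0.4644, 0.3105, 0.0527]
eef_rot: [0.82, 0.572, 0.0, -0.001]
ft_force: [-10.0, -7.6, 25.2]
width: 0.0311
grip_force: 30.0
```

Request:
carry_out:
  deltas:
    - {"hand": 31,"dp": [0,0,-0.008],"spin": 0}
    - {"hand": 40,"dp": [0,0,-0.008],"spin": 0}
    - {"hand": 55,"dp": [0,0,-0.008],"spin": 0}
    - {"hand": 60,"dp": [0,0,-0.008],"spin": 0}
    - {"hand": 60,"dp": [0,0,-0.1],"spin": 0}
    - {"hand": 60,"dp": [0,0,-0.25],"spin": 0}
    - {"hand": 60,"dp": [0,0,-0.4],"spin": 0}
    - {"hand": 60,"dp": [0,0,-0.55],"spin": 0}
    - {"hand": 60,"dp": [0,0,-0.6],"spin": 0}
    - {"hand": 60,"dp": [0,0,-0.6],"spin": 0}

```text
time: 9.35
ee_pos: [0.4651, 0.311, 0.202]
eef_rot: [0.82, 0.572, 0.002, -0.0]
ft_force: [-0.6, -0.0, -1.1]
width: 0.0601
grip_force: 0.0
```

```bash
python3 - <<'E'
from h import *
s=read_state(); im=camera('wrist'); cv2.imwrite('pics/w4.png',im[:,:,::-1]); 
W=cam('wrist',s); q=[.4634,.3076,-.3495]
print(s['time'],s['ee_pos'])
print('exp tube far end L,R/corners',proj(W,place(q,[[-.016,.095,.055],[.016,.095,.055],[-.05,.07,.012],[.05,.07,.012],[-.016,0,.055],[.016,0,.055]])).round(0))
# fitting: grasp tool y along world angle? rack y axis angle
print(spin(s,-.127+np.pi/2), spin(s,-.127))
print(delta(s,[.4905,-.3185,.2]))
E
```

```text
9.35 [0.46510853 0.31102101 0.20201487]
exp tube far end L,R/corners [[299.  83.]
 [336.  83.]
 [269. 112.]
 [367. 112.]
 [301. 189.]
 [335. 189.]]
0.4284767966246542 -0.07152320337534578
[-2.32898125e+00  9.62793113e-01  1.91649586e-03]
```

View pics/w4.png

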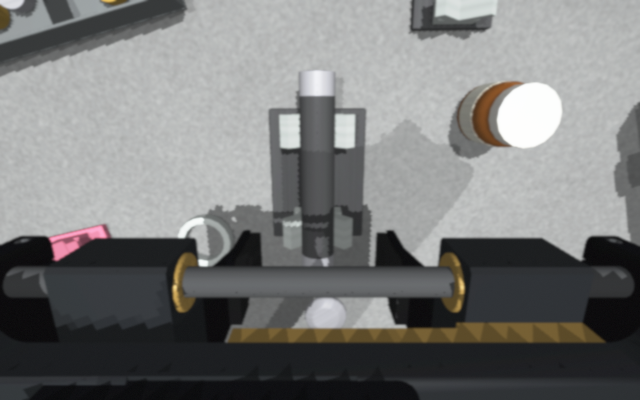

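The tube lies in both V blocks: its far end is at (317,71), its near end at about (317,258), and the blocks are at y≈130 and y≈230. I'll check the offset along the cradle numerically.

```bash
python3 - <<'E'
from h import *
s=read_state(); W=cam('wrist',s); q=[.4634,.3076,-.3495]
for off in (0,.005,.01,.015): print(off,proj(W,place(q,[[0,.095+off,.071],[0,.095+off,.039],[0,-.095+off,.071]])).round(0).tolist(), proj(W,place(q,[[-.03,.065,.06],[-.03,-.035,.06],[-.05,.07,.012]])).round(0).tolist())
E
```

```text
0 [[319.0, 80.0], [319.0, 83.0], [319.0, 287.0]] [[284.0, 117.0], [288.0, 225.0], [269.0, 111.0]]
0.005 [[319.0, 74.0], [319.0, 77.0], [319.0, 282.0]] [[284.0, 117.0], [288.0, 225.0], [269.0, 111.0]]
0.01 [[319.0, 67.0], [319.0, 71.0], [319.0, 277.0]] [[284.0, 117.0], [288.0, 225.0], [269.0, 111.0]]
0.015 [[319.0, 61.0], [319.0, 65.0], [319.0, 273.0]] [[284.0, 117.0], [288.0, 225.0], [269.0, 111.0]]
```

Request:
carry_out:
  deltas:
    - {"hand": 60,"dp": [-1,0.42,0],"spin": 0.428}
    - {"hand": 60,"dp": [-1,0.42,0],"spin": 0.428}
    - {"hand": 60,"dp": [-1,0.42,0],"spin": 0.428}
    - {"hand": 60,"dp": [-1,0.42,0],"spin": 0.428}
    - {"hand": 60,"dp": [-1,0.42,0],"spin": 0.428}
    - {"hand": 60,"dp": [-1,0.42,0],"spin": 0.428}
    - {"hand": 60,"dp": [-1,0.42,0],"spin": 0.428}
    - {"hand": 60,"dp": [-1,0.42,0],"spin": 0.428}
    - {"hand": 60,"dp": [-1,0.42,0],"spin": 0.428}
    - {"hand": 60,"dp": [-1,0.42,0],"spin": 0.428}
    - {"hand": 60,"dp": [-1,0.42,0],"spin": 0.428}

```text
time: 10.5
ee_pos: [0.4761, 0.0394, 0.1991]
eef_rot: [0.998, -0.06, -0.001, 0.001]
ft_force: [0.5, 0.9, -0.1]
width: 0.0602
grip_force: 0.0
```

```bash
python3 - <<'E'
from h import *
s=read_state(); print(s['time'],s['ee_pos'],s['joint_positions'],delta(s,[.4905,-.3185,.2]),spin(s,-.127+np.pi/2),Ro.from_quat(s['eef_rot']).as_matrix()[:,:2])
E
```

```text
10.5 [0.47607076 0.03943712 0.19906175] [-7.54579198e-01 -1.74022407e-04  5.83313668e-01  1.89462526e+00
  7.09181407e-04  1.24906486e+00 -1.86312794e+00] [ 0.22988396  1.4143535  -0.00256804] 0.0019607474899486863 [[ 0.99270604 -0.12054618]
 [-0.12054796 -0.99270709]
 [-0.00170331  0.00111466]]
```

Request:
carry_out:
  deltas:
    - {"hand": 60,"dp": [0.03,0.95,0],"spin": 0.002}
    - {"hand": 60,"dp": [0.03,0.95,0],"spin": 0.002}
    - {"hand": 60,"dp": [0.03,0.95,0],"spin": 0.002}
    - {"hand": 60,"dp": [0.03,0.95,0],"spin": 0.002}
    - {"hand": 60,"dp": [0.03,0.95,0],"spin": 0.002}
    - {"hand": 60,"dp": [0.03,0.95,0],"spin": 0.002}

```text
time: 11.1
ee_pos: [0.4527, -0.2025, 0.2001]
eef_rot: [0.998, -0.068, -0.0, 0.001]
ft_force: [0.1, 1.0, 0.3]
width: 0.0599
grip_force: 0.0
```

Request:
carry_out:
  deltas:
    - {"hand": 60,"dp": [0,0.45,0],"spin": 0}
    - {"hand": 60,"dp": [0,0.45,0],"spin": 0}
    - {"hand": 60,"dp": [0,0.45,0],"spin": 0}
    - {"hand": 60,"dp": [0,0.45,0],"spin": 0}
    - {"hand": 60,"dp": [0,0.45,0],"spin": 0}

```text
time: 11.6
ee_pos: [0.4398, -0.3075, 0.1996]
eef_rot: [0.998, -0.065, -0.001, -0.0]
ft_force: [-1.1, 0.2, -1.1]
width: 0.0602
grip_force: 0.0
```

```bash
python3 - <<'E'
from h import *
s=read_state(); im=camera('wrist'); cv2.imwrite('pics/w5.png',im[:,:,::-1]); np.save('w5.npy',s,allow_pickle=True)
W=cam('wrist',s); print(s['time'],s['ee_pos'],s['joint_positions'],proj(W,[[.4904,-.3207,.06],[.4905,-.317,.0035]]))
E
```

```text
11.6 [ 0.43983249 -0.3074593   0.19961582] [-0.30843083  0.20378501  0.95062472  1.76659083 -0.1736714   1.26114969
 -1.01408167] [[325.28385351 128.63682093]
 [320.67548143 125.08944376]]
```

View pics/w5.png

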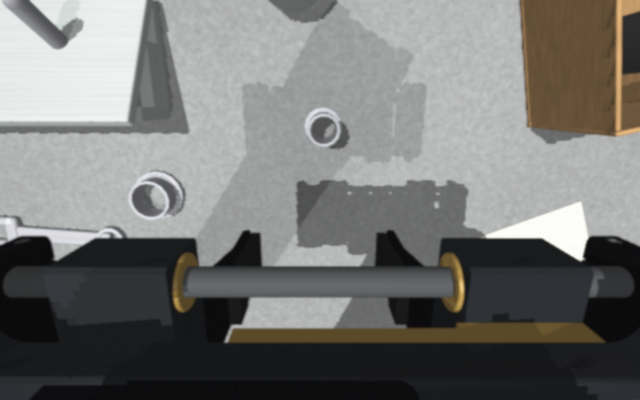

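The fitting's rim is centred at about (325,128), as predicted. The slim peg's foot shows at top left, around (62,42).

```bash
python3 - <<'E'
from h import *
s=read_state(); W=cam('wrist',s); print(delta(s,[.4905,-.3195,.029]),spin(s,-.127+np.pi/2),proj(W,[[.5924,-.1003,.045],[.6172,-.1034,.0883]]), proj(W,place([.5906,-.046,3.0144],[rack(.065,.125,0)])))
E
```

```text
[0.20651548 0.02485183 0.68293314] -0.00038837841444786013 [[59.64740858 42.24488366]
 [ 7.78524117 -5.8706267 ]] [[129.7403425  120.91716789]]
```

Request:
carry_out:
  deltas:
    - {"hand": 60,"dp": [0.1,0.012,0],"spin": 0}
    - {"hand": 60,"dp": [0.206,0.025,0],"spin": 0}
    - {"hand": 60,"dp": [0.206,0.025,0.15],"spin": 0}
    - {"hand": 60,"dp": [0.206,0.025,0.3],"spin": 0}
    - {"hand": 60,"dp": [0.206,0.025,0.45],"spin": 0}
    - {"hand": 60,"dp": [0.206,0.025,0.58],"spin": 0}
    - {"hand": 60,"dp": [0.206,0.025,0.66],"spin": 0}
    - {"hand": 60,"dp": [0.206,0.025,0.68],"spin": 0}
    - {"hand": 60,"dp": [0.206,0.025,0.68],"spin": 0}

```text
time: 12.55
ee_pos: [0.4902, -0.3201, 0.0301]
eef_rot: [0.998, -0.065, -0.0, -0.0]
ft_force: [0.5, -0.8, 0.7]
width: 0.06
grip_force: 0.0
```

```bash
python3 - <<'E'
from h import *
s=read_state(); print(s['time'],s['ee_pos'],s['ft_force'],delta(s,[.4905,-.3195,.029]),spin(s,-.127+np.pi/2))
E
```

```text
12.55 [ 0.49022535 -0.32013265  0.030074  ] [ 0.45646863 -0.75647262  0.73160831] [ 0.00076603 -0.00264753  0.0042977 ] -0.0007937688886955895
```

Request:
carry_out:
  deltas:
    - {"hand": 40,"dp": [0,0,0],"spin": 0}
    - {"hand": 25,"dp": [0,0,0],"spin": 0}
    - {"hand": 25,"dp": [0,0,0],"spin": 0}
    - {"hand": 25,"dp": [0,0,0],"spin": 0}
    - {"hand": 25,"dp": [0,0,0],"spin": 0}
    - {"hand": 25,"dp": [0,0,0],"spin": 0}
    - {"hand": 25,"dp": [0,0,-0.05],"spin": 0}
    - {"hand": 25,"dp": [0,0,-0.15],"spin": 0}
    - {"hand": 25,"dp": [0,0,-0.3],"spin": 0}
    - {"hand": 25,"dp": [0,0,-0.45],"spin": 0}
    - {"hand": 25,"dp": [0,0,-0.5],"spin": 0}
    - {"hand": 25,"dp": [0,0,-0.5],"spin": 0}
  force: 15

```text
time: 13.75
ee_pos: [0.4906, -0.3223, 0.1572]
eef_rot: [0.998, -0.066, 0.002, 0.0]
ft_force: [-0.3, 0.5, -2.2]
width: 0.029
grip_force: 15.0
```

```bash
python3 - <<'E'
from h import *
s=read_state(); print(s['time'],s['ee_pos'],s['ft_force'],s['width'],delta(s,[.6172,-.1034,.155]),spin(s,-.127+np.pi/2))
E
```

```text
13.75 [ 0.4905843  -0.32225552  0.15720919] [-0.30648485  0.4980718  -2.22819261] 0.028971013923109214 [ 0.38685477 -0.93445046  0.00960197] -0.0015750958459985335
```

Request:
carry_out:
  deltas:
    - {"hand": 25,"dp": [0.08,-0.18,0],"spin": 0}
    - {"hand": 25,"dp": [0.15,-0.36,0],"spin": 0}
    - {"hand": 25,"dp": [0.22,-0.54,0],"spin": 0}
    - {"hand": 25,"dp": [0.3,-0.72,0],"spin": 0}
    - {"hand": 25,"dp": [0.35,-0.86,0],"spin": 0}
    - {"hand": 25,"dp": [0.375,-0.92,0],"spin": 0}
    - {"hand": 25,"dp": [0.375,-0.934,0],"spin": 0}
    - {"hand": 25,"dp": [0.375,-0.934,0],"spin": 0}
    - {"hand": 25,"dp": [0.375,-0.934,0],"spin": 0}

```text
time: 14.65
ee_pos: [0.6123, -0.1048, 0.155]
eef_rot: [0.998, -0.067, -0.0, 0.0]
ft_force: [-0.8, 0.1, -2.2]
width: 0.0283
grip_force: 15.0
```

```bash
python3 - <<'E'
from h import *
ps=[];
for i in range(3):
    s=read_state(); im=camera('side'); ps.append(s['ee_pos'])
wr=camera('wrist'); t=camera('top')
C=cam('side'); tip=np.array([.6172,-.1034,.0883]); print(s['time'],np.array(ps),proj(C,[tip]),proj(cam('top'),[tip]),proj(cam('wrist',s),[tip]))
u,v=proj(C,[tip])[0].astype(int); a=cv2.resize(im[v-35:v+40,u-40:u+40],(400,375)); 
u,v=proj(cam('top'),[tip])[0].astype(int); b=cv2.resize(t[v-35:v+40,u-40:u+40],(400,375))
cv2.imwrite('pics/m2.png',np.vstack([np.hstack([a,b]),cv2.resize(wr[100:280],(800,225))])[:,:,::-1])
print(delta(s,[.6142,-.1030,.109]),spin(s,-.127+np.pi/2))
E
```

```text
14.75 [[ 0.6123413  -0.1048256   0.15499968]
 [ 0.61248495 -0.10473611  0.15520463]
 [ 0.61268949 -0.10443248  0.15532942]] [[302.06377264 149.14575887]] [[390.93395259 117.58900054]] [[315.30823976 204.01159966]]
[ 0.00522435 -0.00652818  0.18531615] -0.002429216005682376
```

View pics/m2.png

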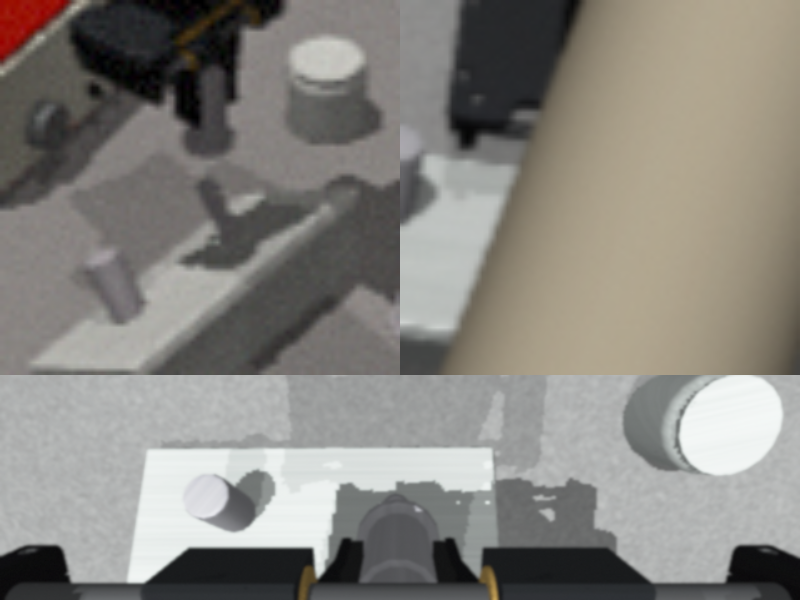

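The side crop shows the fitting upright above the slim peg's tip: flange at about (303.6,141.6), tip at about (303.4,150.4). I'll compare that with the projections.

```bash
python3 - <<'E'
from h import *
C=cam('side'); s=read_state(); e=np.array(s['ee_pos'])
print(s['time'],e,proj(C,[e-[0,0,.030],e-[0,0,.0265],e-[-.01,0,.03],e-[0,-.01,.03],[.6172,-.1034,.0883]]).round(1).tolist())
E
```

```text
14.9 [ 0.61315532 -0.10333958  0.15540379] [[302.5, 141.7], [302.4, 140.9], [300.2, 140.8], [301.0, 143.1], [302.1, 149.1]]
```

Request:
carry_out:
  deltas:
    - {"hand": 25,"dp": [0.005,0,0.04],"spin": -0.001}
    - {"hand": 25,"dp": [0.005,0,0.08],"spin": -0.001}
    - {"hand": 25,"dp": [0.005,0,0.11],"spin": -0.001}
    - {"hand": 25,"dp": [0.005,0,0.13],"spin": -0.001}
    - {"hand": 25,"dp": [0.005,0,0.145],"spin": -0.001}
    - {"hand": 25,"dp": [0.005,0,0.155],"spin": -0.001}
    - {"hand": 25,"dp": [0.005,0,0.16],"spin": -0.001}
    - {"hand": 25,"dp": [0.005,0,0.165],"spin": -0.001}
    - {"hand": 25,"dp": [0.005,0,0.165],"spin": -0.001}

```text
time: 15.8
ee_pos: [0.6147, -0.1025, 0.1141]
eef_rot: [0.998, -0.064, 0.0, -0.0]
ft_force: [0.5, 0.2, -2.5]
width: 0.0289
grip_force: 15.0
```

Request:
carry_out:
  deltas:
    - {"hand": 25,"dp": [0,0,0.006],"spin": 0}
    - {"hand": 25,"dp": [0,0,0.012],"spin": 0}
    - {"hand": 25,"dp": [0,0,0.018],"spin": 0}
    - {"hand": 25,"dp": [0,0,0.024],"spin": 0}
    - {"hand": 25,"dp": [0,0,0.024],"spin": 0}

```text
time: 16.3
ee_pos: [0.6145, -0.1025, 0.1077]
eef_rot: [0.998, -0.064, -0.0, -0.0]
ft_force: [0.0, 1.0, -1.0]
width: 0.0285
grip_force: 15.0
```

Request:
carry_out:
  deltas:
    - {"hand": 25,"dp": [0,0,0],"spin": 0}
    - {"hand": 25,"dp": [0,0,0.008],"spin": 0}
    - {"hand": 25,"dp": [0,0,0.016],"spin": 0}
    - {"hand": 25,"dp": [0,0,0.024],"spin": 0}
    - {"hand": 25,"dp": [0,0,0.032],"spin": 0}
    - {"hand": 25,"dp": [0,0,0.04],"spin": 0}
    - {"hand": 25,"dp": [0,0,0.04],"spin": 0}
  force: 5

```text
time: 17.0
ee_pos: [0.6145, -0.1025, 0.0976]
eef_rot: [0.998, -0.064, -0.0, -0.0]
ft_force: [-0.5, -0.1, -2.1]
width: 0.0286
grip_force: 5.0
```

```bash
python3 - <<'E'
from h import *
s=read_state(); im=camera('side'); wr=camera('wrist'); print(s['time'],s['ee_pos'],s['ft_force'])
a=cv2.resize(im[115:190,262:362],(600,450)); cv2.imwrite('pics/m3.png',a[:,:,::-1])
E
```

```text
17.0 [ 0.61448608 -0.10250608  0.09761962] [-0.52838708 -0.06156677 -2.14660163]
```

View pics/m3.png

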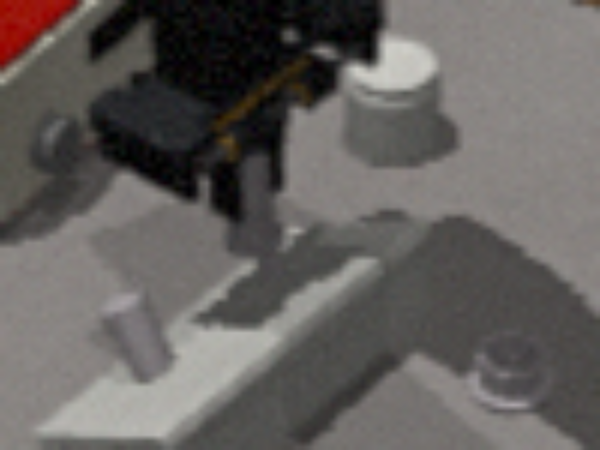

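The peg tip is out of sight inside the bore: the flange at about (252,250) in the crop covers where the tip was. There is no load on the tool, so I continue down.

Request:
carry_out:
  deltas:
    - {"hand": 25,"dp": [0,0,0.008],"spin": 0}
    - {"hand": 25,"dp": [0,0,0.016],"spin": 0}
    - {"hand": 25,"dp": [0,0,0.024],"spin": 0}
    - {"hand": 25,"dp": [0,0,0.032],"spin": 0}
    - {"hand": 25,"dp": [0,0,0.04],"spin": 0}
    - {"hand": 25,"dp": [0,0,0.04],"spin": 0}

```text
time: 17.7
ee_pos: [0.6148, -0.1026, 0.0878]
eef_rot: [0.998, -0.064, 0.0, 0.0]
ft_force: [1.9, -0.5, -2.9]
width: 0.0287
grip_force: 5.0
```

Request:
carry_out:
  deltas:
    - {"hand": 25,"dp": [0,0,0.008],"spin": 0}
    - {"hand": 25,"dp": [0,0,0.016],"spin": 0}
    - {"hand": 25,"dp": [0,0,0.024],"spin": 0}
    - {"hand": 25,"dp": [0,0,0.032],"spin": 0}
    - {"hand": 25,"dp": [0,0,0.032],"spin": 0}

```text
time: 18.2
ee_pos: [0.6143, -0.1025, 0.0795]
eef_rot: [0.998, -0.064, -0.001, -0.0]
ft_force: [-1.2, 0.7, -1.4]
width: 0.0291
grip_force: 5.0
```

```bash
python3 - <<'E'
from h import *
s=read_state(); im=camera('side'); wr=camera('wrist'); print(s['time'],s['ee_pos'],s['ft_force'],delta(s,[.6167,-.1034,.0684]))
a=cv2.resize(im[115:190,262:362],(600,450)); b=cv2.resize(np.ascontiguousarray(wr[130:280,220:420]),(200,150))
o=np.zeros((600,600,3),np.uint8);o[:450]=a;o[450:,200:400]=b; cv2.imwrite('pics/m4.png',o[:,:,::-1])
E
```

```text
18.2 [ 0.61425142 -0.10246017  0.07946234] [-1.2151331   0.68059228 -1.42611905] [0.01024289 0.00247488 0.04423829]
```

View pics/m4.png

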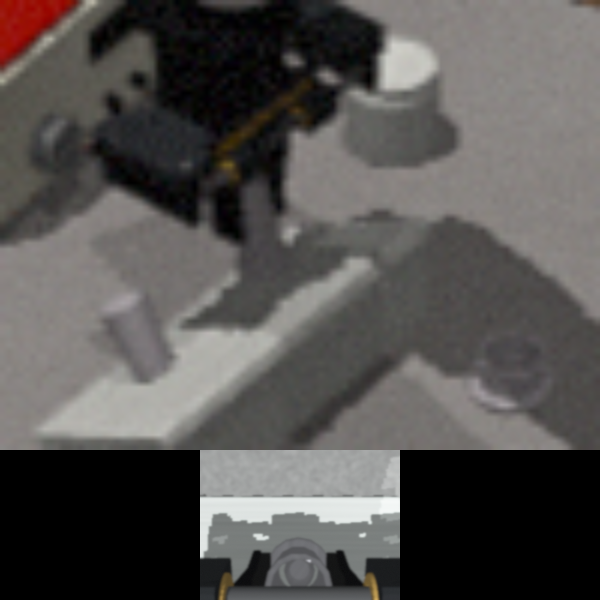

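The fitting is now leaning along the peg, and the peg tip shows inside its bore in the wrist inset (302,570). I finish the descent.

Request:
carry_out:
  deltas:
    - {"hand": 25,"dp": [0.003,0,0.008],"spin": 0}
    - {"hand": 25,"dp": [0.006,0,0.016],"spin": 0}
    - {"hand": 25,"dp": [0.008,0,0.024],"spin": 0}
    - {"hand": 25,"dp": [0.01,0,0.032],"spin": 0}
    - {"hand": 25,"dp": [0.01,0,0.038],"spin": 0}
    - {"hand": 25,"dp": [0.01,0,0.044],"spin": 0}
    - {"hand": 25,"dp": [0.01,0,0.044],"spin": 0}

```text
time: 19.0
ee_pos: [0.6177, -0.103, 0.0692]
eef_rot: [0.998, -0.064, 0.001, 0.0]
ft_force: [1.6, -1.3, -0.4]
width: 0.029
grip_force: 5.0
```

Now I release it and rise clear.

Request:
carry_out:
  deltas:
    - {"hand": 30,"dp": [0,0,0.004],"spin": 0}
    - {"hand": 40,"dp": [0,0,0.004],"spin": 0}
    - {"hand": 50,"dp": [0,0,0.004],"spin": 0}
    - {"hand": 60,"dp": [0,0,0.004],"spin": 0}
    - {"hand": 60,"dp": [0,0,0.004],"spin": 0}
    - {"hand": 60,"dp": [0,0,-0.05],"spin": 0}
    - {"hand": 60,"dp": [0,0,-0.2],"spin": 0}
    - {"hand": 60,"dp": [0,0,-0.4],"spin": 0}
    - {"hand": 60,"dp": [-0.2,0,-0.5],"spin": 0}
    - {"hand": 60,"dp": [-0.3,0,-0.5],"spin": 0}
    - {"hand": 60,"dp": [-0.3,0,-0.5],"spin": 0}
    - {"hand": 60,"dp": [-0.3,0,-0.5],"spin": 0}

```text
time: 20.2
ee_pos: [0.5431, -0.0928, 0.1952]
eef_rot: [0.998, -0.064, 0.001, -0.001]
ft_force: [0.2, 0.2, 1.1]
width: 0.0598
grip_force: 0.0
```

```bash
python3 - <<'E'
from h import *
s=read_state(); im=camera('side'); wr=camera('wrist'); print(s['time'],s['ee_pos'],s['ft_force'])
W=cam('wrist',s);S_=cam('side')
foot=np.array([.5924,-.1003,.045]);d=np.array([.0248,-.0032,.0433])/.05
X=[foot,foot+.06*d,foot+.007*d]; print(proj(W,X).round(1).tolist(),proj(S_,X).round(1).tolist())
o=np.zeros((600,800,3),np.uint8); o[:300,:480]=cv2.resize(wr,(480,300)); o[:300,480:]=cv2.resize(im[120:180,275:339],(320,300)); 
u,v=proj(W,[foot])[0].astype(int); u0=min(max(u-80,0),480);v0=min(max(v-60,0),325)
o[300:,:640]=cv2.resize(np.ascontiguousarray(wr[v0:v0+75,u0:u0+160]),(640,300)); print(u0,v0)
cv2.imwrite('pics/m5.png',o[:,:,::-1])
E
```

```text
20.2 [ 0.54305577 -0.0928126   0.19517881] [0.20818103 0.19322322 1.11646516]
[[319.3, 130.4], [319.4, 94.6], [319.3, 127.0]] [[307.6, 160.6], [301.0, 146.8], [306.9, 159.0]]
239 70
```

View pics/m5.png

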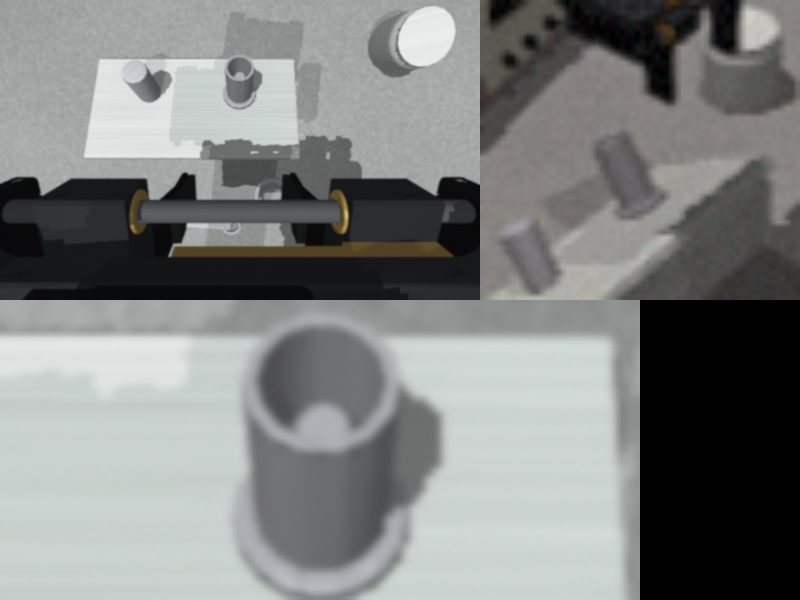

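The fitting sits on the slim peg, flange flat on the board, with its rim at (319.5,91) against a predicted (319.4,94.6). That difference is within the bore's play. The gripper is clear, so I hand in.

```bash
python3 -c "
from bench import *
print(close_job())"
```

```text
the job is handed in; nothing more can be done
None
```

I handed the job in at about 20 s with the tube in the large dark cradle's V blocks and the fitting flange-down on the slim peg, both released; that is from the camera views, as no verdict came back.

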